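# Transfer a carrier of poppy bases from the drying rail to the packing rail

## Robot

A 6-joint arm with a two-finger parallel gripper is mounted at the origin on the work surface. World frame = base frame: x ahead of the robot, y to its left, z up, the work surface at z = 0. Lengths are in m, angles in rad, forces in N, time in s.
With the tool pointing down it reaches from about 0.275 to 0.85 m from the base axis. Payload 19 kg.
Tool frame: the origin (TCP) lies at the very end of the fingers, on their centre line; the grasp point (between the pads) lies 19 mm behind it; z points along the fingers, y is the direction in which the jaws open and shut (so a half turn about z gives the same grasp; the last joint's range is limited). The gripper opens to 85 mm and grips with 20 to 120 N. Pads are 22 mm wide; open, the fingers measure 114 mm over their backs; the gripper's body (76 mm by 85 mm) begins 54 mm behind the grasp point. The pads swing forward as they close: fully open they stand 13 mm farther back than shut.
Start: joints at [1.013, 0.15, 1.437, -0, 1.554, -0.134], TCP at [0.236, 0.524, 0.231] pointing down, gripper open.
Joint ranges: [-2.8, 2.8], [-0.68, 2.1], [0.12, 2.68], [-1.39, 4.53], [0.16, 2.79], [-2.81, 2.81]. Speed limits (rad/s): [1.89, 1.89, 2.22, 3.01, 3.01, 3.01].

## Interface

Orientations are given as a 3x3 rotation matrix whose columns are the frame's x, y, z axes.
In Python, from bench import readout, eyes, bot gives the robot as it stands.
- The arm moves only by the tool send_rows, never from a script. Its argument "deltas" is a list of rows, each a list of 7 numbers: the finger opening in m, from 0 to 0.0854, then the shift along the tool's x, y, z in m, then the turn, a rotation vector about the tool's x, y, z in degrees. A call has 1 to 8 rows; each row shifts and turns the commanded pose from where the row before left it, along the tool's axes as they then stand; what a row does not reach is not made up. A row lasts 1/12 s, in which the tool goes at most 41.7 mm and 7.16 degrees, less where a joint would pass 70% of its speed; a pose out of reach is approached as far as the arm can. A call with a gripper value outside its range is refused whole. The fingers move at their own pace and stop on an object; the grip force is fixed at half the most. Time passes only in rows, so rows that do not move let the fingers close. It gives the time, the measured TCP pose, the force and the opening at its end, in the units of the state.
- readout.get_obs(): the state, without advancing time (a new reading comes with each control period).
- eyes.capture(name): name is "side" or "top" or "wrist"; returns a dict with "frame" (400x640x3 uint8, red, green, blue), "K" (3x3 intrinsics, pixels), "xyz" and "orientation" of the camera in the world. Camera axes: x right, y up, looking along -z (the intrinsics and any distortion apply to the point x, -y, -z); pixel columns grow to the right and rows downward; lengths in m; the calibration is good to about 2 mm. The wrist camera is an equidistant fisheye: a pixel r from the principal point sees the ray r / f radians off the axis. A picture is of the moment at which its call begins. There is no depth.
- bot.close_job(): hands the job in, once; it reports no verdict.
The state is a dict: "time_s": time; "joints": joint angles; "qd": joint speeds; "joint_efforts": joint torques, N m; "tool_pos": TCP position; "ee_rot": TCP orientation; "ft_force": force on the tool from outside, world axes, zero at the start; "wrist_torque": the same for the moment, N m; "gripper_width": opening from 0.0 (shut) to 1.0 (fully open).
Only numpy, scipy, OpenCV 4.12 (cv2) and the standard library are available. Lean on these libraries where they do the work, as an engineer would, in place of code of your own. Each camera call takes 0.05 s, during which the arm holds its last target. There are 200 camera calls.

## Task

On the drying rail, take the carrier with the round bases: slide it along to the rail's end stop, lift it out over the stop there, and lower it gently into the open slot of the packing rail. Then slide it on so that it pushes the carrier already hanging there along to the stop block clamped on that rail, and press the two up firmly but gently (about 10 N, never above 20 N) so the row stands tight against that stop, never straining a carrier against a rail (30 N at most); then let go. Leave the other carrier on the drying rail and everything on the bench where it is.

Things in the scene. Friction and masses are not known exactly. Their poses are not given: they have to be found in the camera images.
- drying_rail: Fixed steel rack that the carrier starts on. Origin: on the bench under its exit stop; z up; rail along its own +y, x across. T-section rail, running surface (top) 150 above the bench: web 4 wide, 26 high; flange 15 wide, 4 thick, top flush with the web. Carriers are captive: their lips run under the flange. Stops (lugs 8 by 8, 14 proud, on 12 mm posts) at y=0 and 244.
- drying_rail_stop (a point): Inner face of the drying rail's exit stop, at the running surface. Only within 46 mm of this face is the flange cut away (its end is rounded), so only there can a carrier be lifted out. A carrier touching the stop has its origin 20 mm from here along the rack's +y; it is free to lift there and up to 6 mm short of it, else its lips catch the flange.
- packing_rail: Fixed steel rack, same section and height, 35 to 55 mm beyond the drying rail's exit stop, up to 12 mm aside and turned up to 0.12 rad from it. Origin: on the bench under its entry stop; rail along its own -y. Stops (8 by 8, 14 proud) at y=0 and -236; flange cut away from y=-4 to -50. A rigid row stop (dark block 34 across, 12 along, 12 high) is clamped on the rail at a place not measured: its near face lies between y=-187 and -217; find it by feel.
- packing_rail_slot (a point): Centre of the packing rail's open slot (its own y=-27), at the running surface. A carrier lowered with its origin here goes down over the web and rests on it; play 3 mm along the rail, about 2.5 mm across.
- carrier: Carrier to move: aluminium saddle, 0.2 to 0.4 kg, a round steel base (diameter 36, 16 thick) outside each cheek. Origin: centre of the roof's underside, which rests on the running surface; y along the rail, x across, z up. Roof 25 across, 40 along, 6 thick. Lifting it clear of a stop takes 14 mm for the roof, 26 for the lips; with 80 mm all is clear. Slides with plain metal friction.
- carrier_grip (a point): Centre of the carrier's upright grip tab, 26 above the carrier's origin, same axes. Tab 10 thick across the rail, 36 along it, 40 high (6 to 46 above the origin); grip it from above across the 10 mm.
- carrier_lips (a point): Point midway between the carrier's two lips, 9 below its origin. Lips 36 long, 4 high (7 to 11 below the origin, 3 mm under the flange when resting), 9.5 apart. The cheeks reach 60 below the origin, 19 apart inside: 2 mm play each side of the flange. The bases reach 28.5 either side of centre.
- waiting_carrier: Like carrier with square bases (36 by 36 by 16) on the drying rail, behind the round-base one as seen from the exit stop; leave it. Origin and axes as for the carrier.
- hung_carrier: Like carrier with square bases on the packing rail, somewhere between slot and row stop, free to slide (under 5 N); to be pushed by the round-base carrier against the row stop; in a tight row the two origins are 40 mm apart. Origin and axes as for the carrier.
- turned_base: Bystander: loose turned steel base, diameter 44, 34 high, standing on the bench; origin under its centre.
- poppy: Bystander: red plastic poppy, diameter 90, 36 high, on the bench; origin under its centre.
- tub: Bystander: clear plastic tub 120 by 160 by 55, on the bench; origin under its centre.
Things that resemble listed ones, but are neither listed nor needed, are in the scene too. Leave any black or purple look-alike of the carrier alone.

How it is judged:
On the way, in this order (a step that is already met when the one before it is completed fails the run):
1. the round-base carrier is lifted out at the drying rail's exit stop, its roof above the stop (height (world z) of carrier above 0.165 m and y of carrier in the frame of drying_rail below 0.05 m), for 0.05 s.
2. it rests with its weight in the packing rail (y of carrier in the frame of packing_rail between -0.2 and -0.015 m and x of carrier in the frame of packing_rail between -0.006 and 0.006 m and z of carrier in the frame of packing_rail between 0.146 and 0.154 m and contact force between carrier and packing_rail above 1 N), for 0.1 s.
3. the round-base carrier presses the hung one with at least 5 N against the row stop, so that it stands still (contact force between carrier and hung_carrier above 5 N and linear speed of hung_carrier below 0.003 m/s and y of hung_carrier in the frame of packing_rail below -0.165 m), for 0.3 s.
At the end, for the whole second after the job is handed in: Both carriers hang upright and at rest on the packing rail, within 4 mm of running height and 6 mm of the rail centre: the hung one at the row stop (165 to 200 mm along), the round-base one tight behind it (origins under 42.5 mm apart); waiting carrier and bystanders within 10 mm of their starts (y of carrier in the frame of packing_rail between -0.16 and -0.12 m and x of carrier in the frame of packing_rail between -0.006 and 0.006 m and z of carrier in the frame of packing_rail between 0.146 and 0.154 m and y of hung_carrier in the frame of packing_rail between -0.2 and -0.165 m and x of hung_carrier in the frame of packing_rail between -0.006 and 0.006 m and z of hung_carrier in the frame of packing_rail between 0.146 and 0.154 m and distance between carrier and hung_carrier below 0.0425 m and linear speed of each of carrier, hung_carrier below 0.02 m/s and angle between each of carrier, hung_carrier's own z axis and vertical below 0.15 rad and distance of each of waiting_carrier, turned_base, poppy, tub from where it was at the start of the episode below 0.01 m); the robot touches nothing.
It fails at once if the row is pressed with more than 20 N (contact force between carrier and hung_carrier above 20 N).
It fails at once if a carrier is forced against a rail with more than 30 N (contact force between carrier and drying_rail above 30 N or contact force between any of carrier, hung_carrier and packing_rail above 30 N).
It fails at once if a carrier falls off the rails (height (world z) of any of carrier, hung_carrier, waiting_carrier below 0.12 m).
It fails at once if the waiting carrier or a bystander on the bench is disturbed by more than 15 mm (distance of any of waiting_carrier, turned_base, poppy, tub from where it was at the start of the episode above 0.015 m).
It also fails if it takes over 72 s, if anything falls off the work surface, if the arm or the gripper's body presses on something with over 40 N, if the wrist force passes 120 N, or if a joint passes its speed limit or range.

## Working session

There is one attempt and no reset: what is moved stays moved. The work goes in short steps, Python scripts to look and compute and a tool call to move; the robot and the scene stay as the last step left them, time stands still between calls to the robot, and variables do not carry over. Pictures are saved under pics/ and viewed, and the job is handed in when it is done.

Besides the shell and the picture viewer there is one more tool, called after "Call:" as name(argument=value, ...) on one line, values as JSON. send_rows: Moves the arm, as the interface text tells. Its arguments: {"type":"object","properties":{"deltas":{"type":"array"}},"required":["deltas"]}

```bash
mkdir -p pics; cat > h.py <<'E'
import numpy as np, cv2
from bench import readout, eyes, bot
def snap(n,tag):
    c=eyes.capture(n); cv2.imwrite(f'pics/{tag}.png',c['frame'][:,:,::-1]); np.savez(f'pics/{tag}.npz',**{k:np.array(v) for k,v in c.items()}); return c
def load(tag): return dict(np.load(f'pics/{tag}.npz'))
def ray(c,u,v,fish=False):
    K=c['K']; x=(u-K[0,2])/K[0,0]; y=(v-K[1,2])/K[1,1]
    if fish:
        r=np.hypot(x,y); d=np.array([x*np.sin(r)/max(r,1e-9),y*np.sin(r)/max(r,1e-9),np.cos(r)])
    else: d=np.array([x,y,1.])
    d=c['orientation']@(d*[1,-1,-1]); return c['xyz'],d/np.linalg.norm(d)
def plane(c,u,v,z,fish=False):
    o,d=ray(c,u,v,fish); return o+d*(z-o[2])/d[2]
def proj(c,p,fish=False):
    q=c['orientation'].T@(np.array(p)-c['xyz'])*[1,-1,-1]; K=c['K']
    if fish:
        r=np.hypot(q[0],q[1]); t=np.arctan2(r,q[2]); a=q[:2]/r*t
    else: a=q[:2]/q[2]
    return np.array([a[0]*K[0,0]+K[0,2],a[1]*K[1,1]+K[1,2]])
E
python3 - <<'E'
from h import *
for n in ['side','top','wrist']:
    c=snap(n,n+'0'); print(n,c['K'].tolist(),np.round(c['xyz'],3),np.round(c['orientation'],3).tolist(),c.keys())
print(readout.get_obs())
E
```

```text
side [[443.32320652973254, 0.0, 316.8651876756197], [0.0, 443.32320652973254, 200.3172101621476], [0.0, 0.0, 1.0]] [ 0.56  -0.702  0.863] [[1.0, 0.023, -0.019], [-0.029, 0.688, -0.725], [-0.004, 0.726, 0.688]] dict_keys(['frame', 'K', 'xyz', 'orientation'])
top [[388.61976839895755, 0.0, 321.20493033463003], [0.0, 388.61976839895755, 199.80037502513682], [0.0, 0.0, 1.0]] [0.521 0.058 1.062] [[-0.019, 0.998, -0.066], [-1.0, -0.019, -0.004], [-0.006, 0.065, 0.998]] dict_keys(['frame', 'K', 'xyz', 'orientation'])
wrist [[309.70691628693146, 0.0, 323.03299704883625], [0.0, 309.70691628693146, 196.56773966800174], [0.0, 0.0, 1.0]] [0.171 0.554 0.373] [[0.412, -0.874, -0.258], [0.911, 0.395, 0.118], [-0.001, -0.284, 0.959]] dict_keys(['frame', 'K', 'xyz', 'orientation'])
{'time_s': 0.15, 'joints': array([ 1.01303542e+00,  1.50845064e-01,  1.43783360e+00,  1.61467987e-05,
        1.55379658e+00, -1.34032008e-01]), 'qd': array([ 0.0004535 , -0.00224516, -0.00343148,  0.00124323, -0.00037029,
        0.00116229]), 'joint_efforts': array([ 2.30316320e-03, -7.13385630e+01, -5.71044338e+01, -2.23099687e-04,
        7.01301964e-03,  1.01185008e-04]), 'tool_pos': array([0.23635377, 0.52398292, 0.23085403]), 'ee_rot': array([[-9.11561949e-01,  4.11162476e-01, -4.80838395e-04],
       [ 4.11162735e-01,  9.11561658e-01, -7.40276286e-04],
       [ 1.33940014e-04, -8.72510523e-04, -9.99999610e-01]]), 'ft_force': array([ 0.503129  ,  0.16890549, -0.40907298]), 'wrist_torque': array([-0.02817447,  0.01800089, -0.02829042]), 'gripper_width': 1.0000871800247528}
```

```bash
ls . pics
```

```text
.:
h.py
pics

pics:
side0.npz
side0.png
top0.npz
top0.png
wrist0.npz
wrist0.png
```

View pics/side0.png

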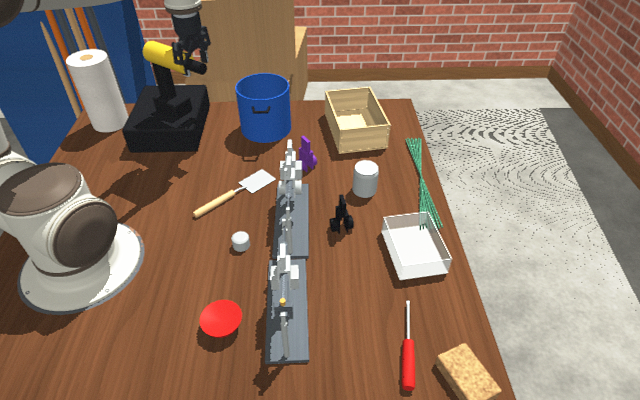

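View pics/top0.png

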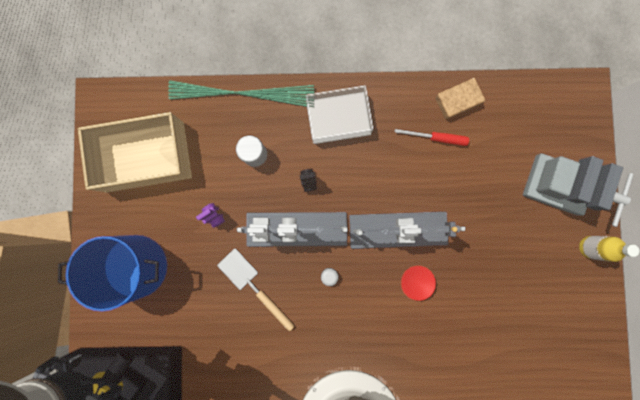

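View pics/wrist0.png

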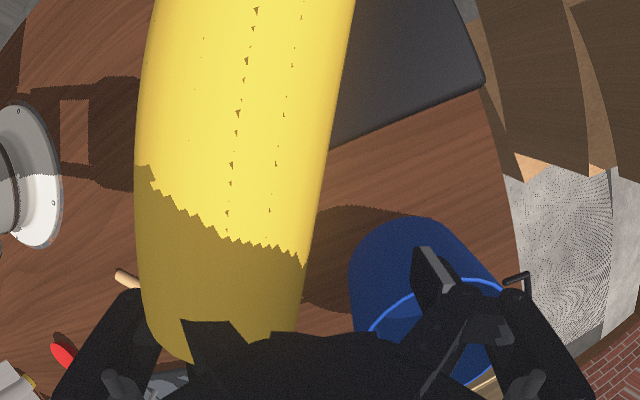

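```bash
python3 - <<'E'
import cv2
t=cv2.imread('pics/top0.png')[205:260,230:350]; t2=cv2.imread('pics/top0.png')[205:260,345:470]
t=cv2.resize(t,(780,358),interpolation=cv2.INTER_CUBIC);cv2.imwrite('pics/c_t1.png',t)
cv2.imwrite('pics/c_t2.png',cv2.resize(t2,(780,343),interpolation=cv2.INTER_CUBIC))
s=cv2.imread('pics/side0.png')[130:370,220:360]; cv2.imwrite('pics/c_s.png',cv2.resize(s[:130],(700,650),interpolation=cv2.INTER_CUBIC)[:600])
E
```

```text
(no output)
```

View pics/c_t1.png

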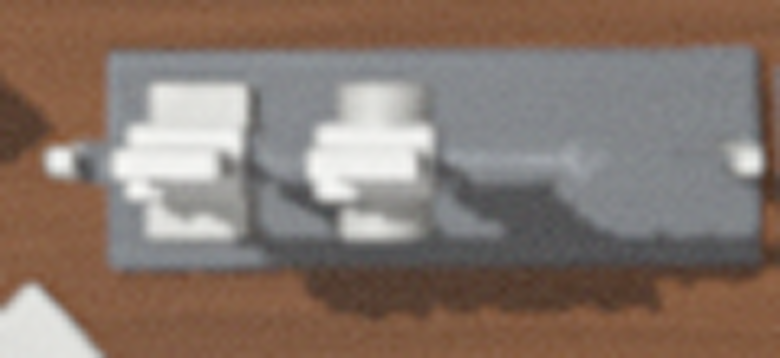

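View pics/c_t2.png

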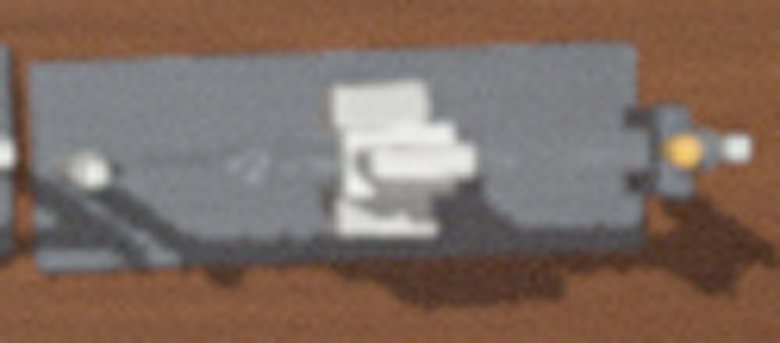

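View pics/c_s.png

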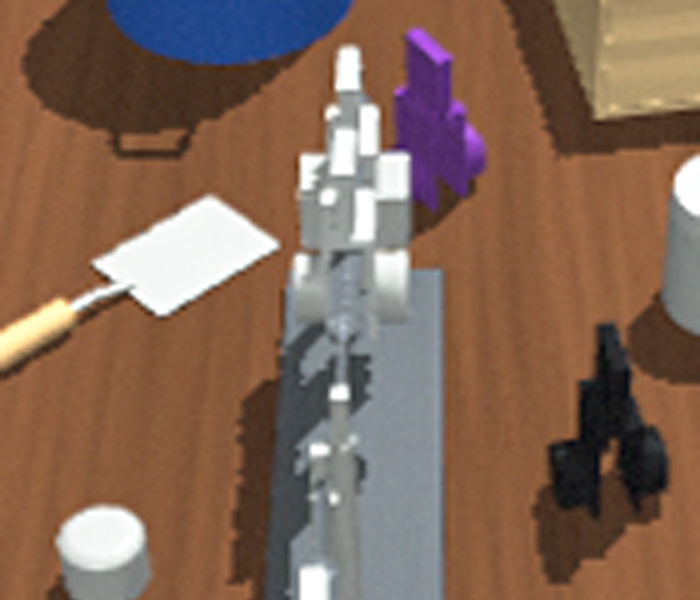

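```bash
python3 - <<'E'
from h import *
c=load('top0')
P={}
for n,u,v,z in [('dexit',344.6,229.6,.164),('dfar',239.5,229.8,.164),('pent',359.1,232.2,.164),('pfar',462.8,228.7,.164),('tab',286.2,230.4,.196),('wtab',230+167/6.5,205+163/6.5,.196),('htab',345+422/6.24,205+162/6.24,.196),('tub',340,115,0.05),('poppy',418,283,.036),('turned',330,277,.034)]:
    P[n]=plane(c,u,v,z); print(n,np.round(P[n],4))
d=P['dfar']-P['dexit'];p=P['pfar']-P['pent']
print(np.linalg.norm(d),np.linalg.norm(p),np.arctan2(-d[0],d[1]),np.arctan2(p[0],-p[1]),np.linalg.norm(P['dexit']-P['pent']))
s=load('side0')
for n in P: print(n,proj(s,P[n]))
E
```

```text
dexit [0.5106 0.0092 0.164 ]
dfar [0.5147 0.2515 0.164 ]
pent [ 0.5041 -0.0241  0.164 ]
pfar [ 0.5077 -0.2626  0.164 ]
tab [0.5117 0.1407 0.196 ]
wtab [0.5136 0.2086 0.196 ]
htab [ 0.5052 -0.1399  0.196 ]
tub [0.8119 0.0084 0.05  ]
poppy [ 0.3669 -0.1858  0.036 ]
turned [0.3861 0.0431 0.034 ]
0.24240864836602802 0.23857797696784225 -0.016578377781538024 0.015199262156315856 0.03387741112418965
dexit [286.7837619  208.92678262]
dfar [290.15086633 144.51684886]
pent [283.47175269 219.64046299]
pfar [282.1046428  314.87325806]
tab [287.63042781 161.18069166]
wtab [288.91602152 144.38083842]
htab [281.64391271 250.91652216]
tub [413.01385506 239.647397  ]
poppy [220.08820068 318.06514899]
turned [239.79998444 237.60458363]
```

Call:
send_rows(deltas=[[0.06, 0, 0, -0.035, 0, 0, 0], [0.06, 0, 0, -0.035, 0, 0, 0], [0.06, 0, 0, -0.03, 0, 0, 0], [0.06, -0.03, -0.02, 0, 0, 0, 0], [0.06, -0.03, -0.02, 0, 0, 0, 0], [0.06, -0.03, -0.02, 0, 0, 0, 0], [0.06, -0.03, -0.02, 0, 0, 0, 0], [0.06, -0.03, -0.02, 0, 0, 0, 0]])

```text
time_s: 0.82
tool_pos: [0.3325, 0.3698, 0.3311]
ee_rot: [[-0.912, 0.411, -0.0], [0.411, 0.912, -0.0], [0.0, -0.0, -1.0]]
ft_force: [1.4, 0.8, 0.3]
gripper_width: 0.707
```

Call:
send_rows(deltas=[[0.06, -0.03, -0.02, 0, 0, 0, 0], [0.06, -0.03, -0.02, 0, 0, 0, 0], [0.06, -0.03, -0.02, 0, 0, 0, 0], [0.06, -0.03, -0.02, 0, 0, 0, 0], [0.06, -0.03, -0.02, 0, 0, 0, 0], [0.06, -0.03, -0.02, 0, 0, 0, 0], [0.06, -0.03, -0.02, 0, 0, 0, 0], [0.06, -0.03, -0.02, 0, 0, 0, 0]])

```text
time_s: 1.48
tool_pos: [0.4856, 0.125, 0.3313]
ee_rot: [[-0.912, 0.411, -0.0], [0.411, 0.912, -0.0], [0.0, -0.0, -1.0]]
ft_force: [0.9, 1.4, -0.2]
gripper_width: 0.702
```

Call:
send_rows(deltas=[[0.06, 0, 0, 0, 0, 0, 7], [0.06, 0, 0, 0, 0, 0, 7], [0.06, 0, 0, 0, 0, 0, 7], [0.06, 0, 0, 0, 0, 0, 7], [0.06, 0, 0, 0, 0, 0, 7], [0.06, 0, 0, 0, 0, 0, 7], [0.06, 0, 0, 0, 0, 0, 7], [0.06, 0, 0, 0, 0, 0, 7]])

```text
time_s: 2.15
tool_pos: [0.485, 0.1267, 0.3311]
ee_rot: [[-0.163, 0.987, -0.0], [0.987, 0.163, -0.0], [-0.0, -0.0, -1.0]]
ft_force: [-0.6, 0.1, -0.0]
gripper_width: 0.704
```

Call:
send_rows(deltas=[[0.06, 0, 0, 0, 0, 0, 7], [0.06, 0, 0, 0, 0, 0, 3], [0.06, 0, 0, 0, 0, 0, 0]])

```text
time_s: 2.4
tool_pos: [0.485, 0.1267, 0.3311]
ee_rot: [[0.008, 1.0, -0.0], [1.0, -0.008, -0.0], [-0.0, -0.0, -1.0]]
ft_force: [0.6, 0.0, -0.4]
gripper_width: 0.699
```

```bash
python3 - <<'E'
from h import *
c=snap('wrist','w1'); o=readout.get_obs(); print(np.round(o['tool_pos'],4),np.round(o['ee_rot'],4).tolist(),np.round(o['joints'],3),c['xyz'],o['time_s'],o['ft_force'])
E
```

```text
[0.485  0.1267 0.3311] [[0.0037, 1.0, -0.0004], [1.0, -0.0037, -0.0001], [-0.0001, -0.0004, -1.0]] [ 0.102 -0.018  1.418 -0.     1.742  0.105] [0.48543275 0.19908155 0.47378436] 2.45 [ 0.05931805  0.40423526 -0.11370358]
```

View pics/w1.png

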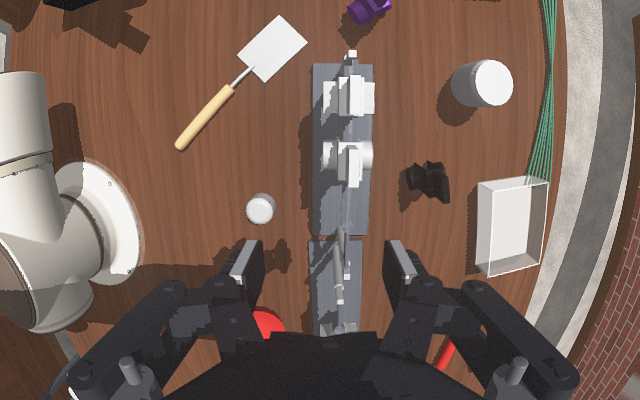

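```bash
python3 - <<'E'
import cv2
t=cv2.imread('pics/w1.png')
cv2.imwrite('pics/c_w1.png',cv2.resize(t[40:200,300:390],None,fx=6,fy=6,interpolation=cv2.INTER_CUBIC)[:, :][120:720])
cv2.imwrite('pics/c_w1b.png',cv2.resize(t[200:340,300:400],None,fx=4.2,fy=4.2,interpolation=cv2.INTER_CUBIC))
cv2.imwrite('pics/c_w1t.png',cv2.resize(t[40:80,300:400],None,fx=6,fy=6,interpolation=cv2.INTER_CUBIC))
E
```

```text
(no output)
```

View pics/c_w1.png

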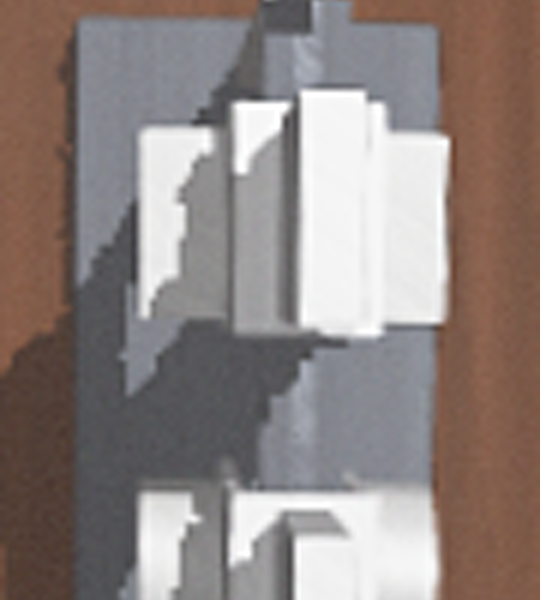

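View pics/c_w1b.png

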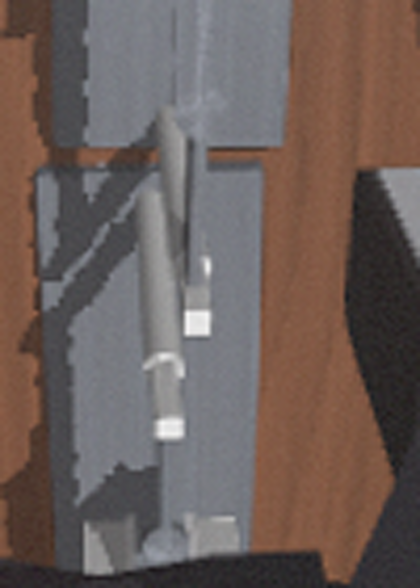

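View pics/c_w1t.png

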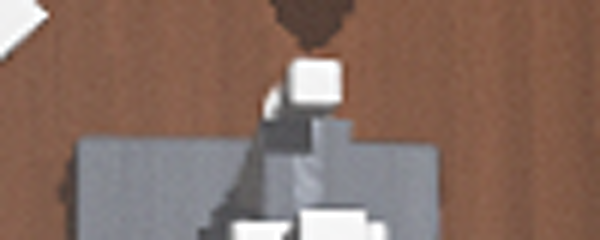

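```bash
python3 - <<'E'
from h import *
t=cv2.imread('pics/w1.png')
cv2.imwrite('pics/c_w2.png',cv2.resize(t[130:200,310:390],None,fx=8,fy=8,interpolation=cv2.INTER_CUBIC))
c=load('w1')
for n,u,v,z in [('dexit',346.9,276.7,.164),('dfar',352.5,54,.164),('pent',340.2,301.9,.164),('wtab',355.6,95.2,.196)]:
    print(n,np.round(plane(c,u,v,z,True),4))
E
```

```text
dexit [0.5119 0.0105 0.164 ]
dfar [0.5154 0.2535 0.164 ]
pent [ 0.5047 -0.0257  0.164 ]
wtab [0.5148 0.2104 0.196 ]
```

View pics/c_w2.png

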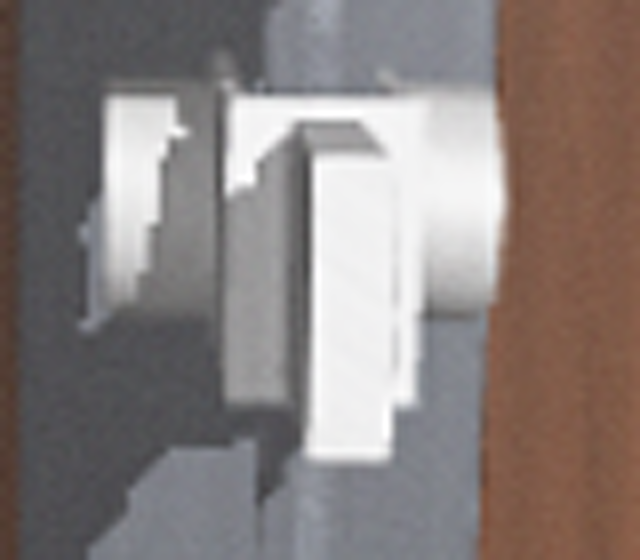

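```bash
python3 - <<'E'
from h import *
c=load('w1')
for uv in [(353.6,168.4),(310+310/8,130+152/8),(310+388/8,130+152/8),(310+303/8,130+462/8),(310+392/8,130+462/8)]:
    print(np.round(plane(c,*uv,.196,True),4))
E
```

```text
[0.5134 0.1438 0.196 ]
[0.5088 0.1617 0.196 ]
[0.5176 0.1617 0.196 ]
[0.5083 0.1255 0.196 ]
[0.5187 0.1254 0.196 ]
```

Call:
send_rows(deltas=[[0.05, 0.008, 0.014, 0, 0, 0, 0.6], [0.05, 0.008, 0.014, 0.02, 0, 0, 0], [0.05, 0, 0, 0.03, 0, 0, 0], [0.05, 0, 0, 0.03, 0, 0, 0], [0.05, 0, 0, 0.026, 0, 0, 0], [0.05, 0, 0, 0.01, 0, 0, 0], [0.05, 0, 0, 0, 0, 0, 0]])

```text
time_s: 3.03
tool_pos: [0.5124, 0.1423, 0.2133]
ee_rot: [[0.014, 1.0, -0.004], [1.0, -0.014, -0.001], [-0.001, -0.004, -1.0]]
ft_force: [-0.5, 0.7, 0.4]
gripper_width: 0.585
```

```bash
python3 - <<'E'
from h import *
c=snap('wrist','w2'); o=readout.get_obs(); print(np.round(o['tool_pos'],4),np.round(o['ee_rot'],4).tolist(),o['time_s'],o['ft_force'])
cv2.imwrite('pics/w2c.png',cv2.resize(c['frame'][100:400,200:500,::-1],None,fx=2,fy=2,interpolation=cv2.INTER_CUBIC))
print(proj(c,o['tool_pos'],True))
E
```

```text
[0.5131 0.1424 0.2154] [[0.0141, 0.9999, -0.001], [0.9999, -0.0141, -0.0002], [-0.0002, -0.001, -1.0]] 3.0833 [ 0.16460641 -0.04258757  0.27938602]
[324.41876705 254.80483862]
```

View pics/w2c.png

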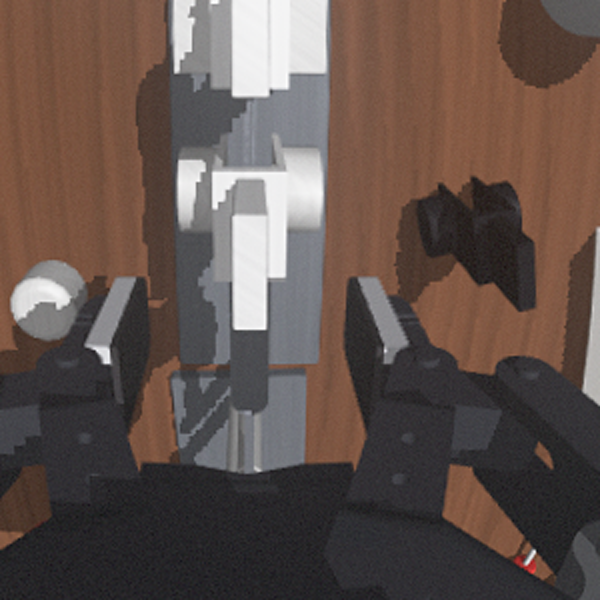

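Call:
send_rows(deltas=[[0.05, 0.001, 0, 0.02, 0, 0, 0], [0.05, 0, 0, 0.02, 0, 0, 0], [0.05, 0, 0, 0.012, 0, 0, 0], [0.03, 0, 0, 0, 0, 0, 0], [0.03, 0, 0, 0, 0, 0, 0]])

```text
time_s: 3.5
tool_pos: [0.5136, 0.1435, 0.1645]
ee_rot: [[0.015, 1.0, 0.001], [1.0, -0.015, 0.0], [0.0, 0.001, -1.0]]
ft_force: [0.3, -0.1, -0.1]
gripper_width: 0.355
```

Call:
send_rows(deltas=[[0.018, 0, 0, 0, 0, 0, 0], [0.014, 0, 0, 0, 0, 0, 0], [0.012, 0, 0, 0, 0, 0, 0], [0.012, 0, 0, 0, 0, 0, 0]])

```text
time_s: 3.83
tool_pos: [0.5134, 0.1435, 0.164]
ee_rot: [[0.015, 1.0, 0.001], [1.0, -0.015, 0.0], [0.0, 0.001, -1.0]]
ft_force: [0.3, -0.5, 0.7]
gripper_width: 0.142
```

Call:
send_rows(deltas=[[0.009, 0, 0, 0, 0, 0, 0], [0.005, 0, 0, 0, 0, 0, 0], [0.005, 0, 0, 0, 0, 0, 0], [0.005, 0, 0, 0, 0, 0, 0], [0.005, 0, 0, 0, 0, 0, 0]])

```text
time_s: 4.25
tool_pos: [0.5133, 0.1435, 0.164]
ee_rot: [[0.015, 1.0, 0.001], [1.0, -0.015, 0.0], [0.0, 0.001, -1.0]]
ft_force: [-2.1, -0.5, 5.8]
gripper_width: 0.103
```

```bash
python3 - <<'E'
from h import *
c=snap('wrist','w3'); o=readout.get_obs(); print(np.round(o['tool_pos'],4),np.round(o['ee_rot'],4).tolist(),o['time_s'],o['ft_force'],o['wrist_torque'],o['gripper_width'])
cv2.imwrite('pics/w3c.png',cv2.resize(c['frame'][100:400,200:500,::-1],None,fx=2,fy=2,interpolation=cv2.INTER_CUBIC))
E
```

```text
[0.5133 0.1434 0.1639] [[0.0154, 0.9999, 0.0006], [0.9999, -0.0154, -0.0], [-0.0, 0.0006, -1.0]] 4.3 [-1.82353016 -0.52774245  6.47092584] [-0.03212105  0.40611799 -0.0534802 ] 0.1090039207593991
```

View pics/w3c.png

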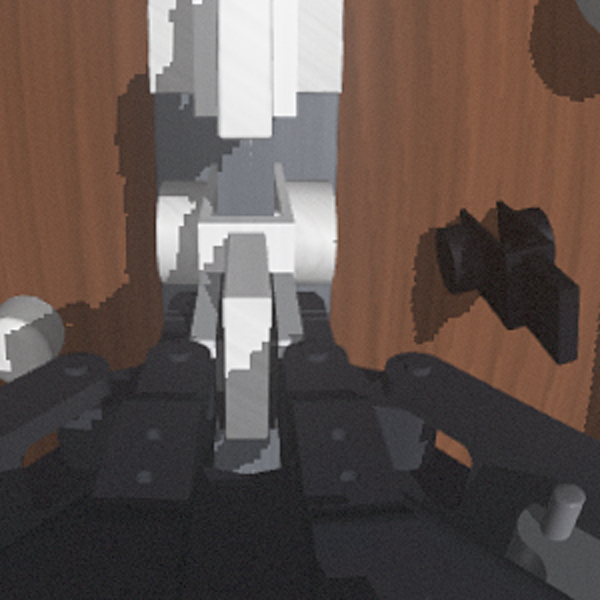

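Call:
send_rows(deltas=[[0.005, 0, 0, -0.0005, 0, 0, 0], [0.005, 0, 0, -0.0005, 0, 0, 0], [0.005, 0, 0, 0, 0, 0, 0]])

```text
time_s: 4.55
tool_pos: [0.5131, 0.1434, 0.1641]
ee_rot: [[0.015, 1.0, -0.0], [1.0, -0.015, -0.0], [-0.0, -0.0, -1.0]]
ft_force: [-0.2, 0.3, -4.3]
gripper_width: 0.109
```

Call:
send_rows(deltas=[[0.005, 0, 0, -0.0005, 0, 0, 0], [0.005, 0, 0, 0, 0, 0, 0]])

```text
time_s: 4.72
tool_pos: [0.5131, 0.1434, 0.1647]
ee_rot: [[0.015, 1.0, -0.0], [1.0, -0.015, -0.0], [-0.0, -0.0, -1.0]]
ft_force: [0.1, -0.3, -3.1]
gripper_width: 0.111
```

Call:
send_rows(deltas=[[0.005, -0.005, 0, 0, 0, 0, 0], [0.005, -0.01, 0, 0, 0, 0, 0], [0.005, -0.01, 0, 0, 0, 0, 0], [0.005, -0.01, 0, 0, 0, 0, 0], [0.005, -0.01, 0, 0, 0, 0, 0], [0.005, -0.005, 0, 0, 0, 0, 0], [0.005, 0, 0, 0, 0, 0, 0]])

```text
time_s: 5.3
tool_pos: [0.5125, 0.092, 0.1649]
ee_rot: [[0.017, 1.0, 0.0], [1.0, -0.017, -0.0], [-0.0, 0.0, -1.0]]
ft_force: [-0.5, -0.3, -3.5]
gripper_width: 0.105
```

Call:
send_rows(deltas=[[0.005, -0.005, 0, 0, 0, 0, 0], [0.005, -0.01, 0, 0, 0, 0, 0], [0.005, -0.01, 0, 0, 0, 0, 0], [0.005, -0.01, 0, 0, 0, 0, 0], [0.005, -0.008, 0, 0, 0, 0, 0], [0.005, -0.004, 0, 0, 0, 0, 0], [0.005, -0.002, 0, 0, 0, 0, 0], [0.005, 0, 0, 0, 0, 0, 0]])

```text
time_s: 5.97
tool_pos: [0.5117, 0.044, 0.1648]
ee_rot: [[0.016, 1.0, -0.0], [1.0, -0.016, -0.0], [-0.0, -0.0, -1.0]]
ft_force: [0.2, 0.5, -3.6]
gripper_width: 0.109
```

```bash
python3 - <<'E'
from h import *
c=snap('wrist','w4'); o=readout.get_obs(); print(np.round(o['tool_pos'],4),np.round(o['ee_rot'],4).tolist(),o['time_s'],o['ft_force'],o['wrist_torque'],o['gripper_width'])
cv2.imwrite('pics/w4c.png',cv2.resize(c['frame'][100:400,200:500,::-1],None,fx=2,fy=2,interpolation=cv2.INTER_CUBIC))
s=snap('side','s4');cv2.imwrite('pics/s4c.png',cv2.resize(s['frame'][150:330,220:360,::-1],None,fx=3.3,fy=3.3,interpolation=cv2.INTER_CUBIC))
E
```

```text
[0.5117 0.0444 0.1648] [[0.0158, 0.9999, -0.0], [0.9999, -0.0158, 0.0], [0.0, -0.0, -1.0]] 6.0167 [-0.08593717  0.89174528 -4.23440692] [ 0.01662433  0.01353332 -0.03879889] 0.10757082240966466
```

View pics/w4c.png

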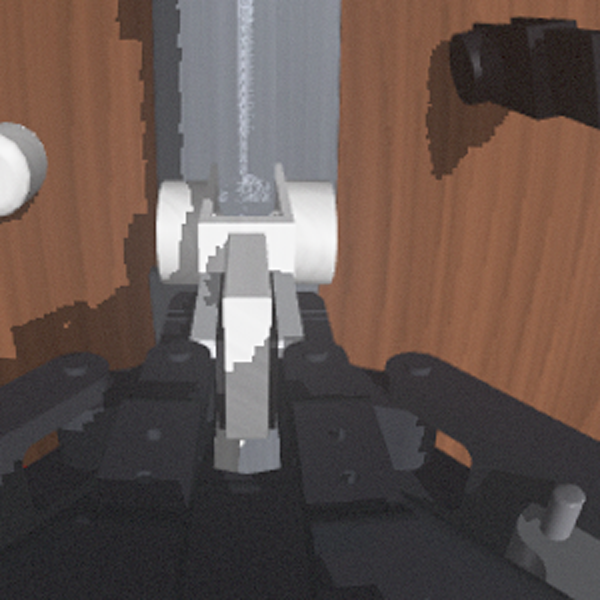

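View pics/s4c.png

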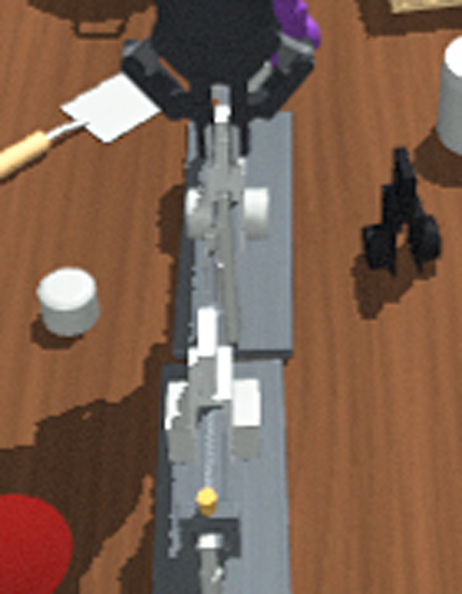

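Call:
send_rows(deltas=[[0.005, -0.002, 0, 0, 0, 0, 0], [0.005, -0.0015, 0, 0, 0, 0, 0], [0.005, -0.0015, 0, 0, 0, 0, 0], [0.005, 0, 0, 0, 0, 0, 0]])

```text
time_s: 6.4
tool_pos: [0.5116, 0.0393, 0.1648]
ee_rot: [[0.015, 1.0, -0.0], [1.0, -0.015, -0.0], [-0.0, -0.0, -1.0]]
ft_force: [0.5, 0.3, -3.6]
gripper_width: 0.106
```

Call:
send_rows(deltas=[[0.005, -0.001, 0, 0, 0, 0, 0], [0.005, -0.001, 0, 0, 0, 0, 0], [0.005, 0, 0, 0, 0, 0, 0]])

```text
time_s: 6.65
tool_pos: [0.5116, 0.0373, 0.1648]
ee_rot: [[0.015, 1.0, -0.0], [1.0, -0.015, -0.0], [-0.0, -0.0, -1.0]]
ft_force: [1.0, 0.1, -3.2]
gripper_width: 0.109
```

Call:
send_rows(deltas=[[0.005, -0.001, 0, 0, 0, 0, 0], [0.005, -0.0005, 0, 0, 0, 0, 0], [0.005, 0, 0, 0, 0, 0, 0]])

```text
time_s: 6.9
tool_pos: [0.5116, 0.0359, 0.1648]
ee_rot: [[0.015, 1.0, -0.0], [1.0, -0.015, -0.0], [-0.0, -0.0, -1.0]]
ft_force: [-0.5, 0.5, -3.4]
gripper_width: 0.107
```

Call:
send_rows(deltas=[[0.005, -0.0005, 0, 0, 0, 0, 0], [0.005, -0.0005, 0, 0, 0, 0, 0], [0.005, 0, 0, 0, 0, 0, 0]])

```text
time_s: 7.15
tool_pos: [0.5115, 0.0349, 0.1648]
ee_rot: [[0.015, 1.0, -0.0], [1.0, -0.015, -0.0], [-0.0, -0.0, -1.0]]
ft_force: [-0.2, -0.6, -2.3]
gripper_width: 0.106
```

Call:
send_rows(deltas=[[0.005, -0.0005, 0, 0, 0, 0, 0], [0.005, -0.0005, 0, 0, 0, 0, 0], [0.005, 0, 0, 0, 0, 0, 0]])

```text
time_s: 7.4
tool_pos: [0.5115, 0.0342, 0.1649]
ee_rot: [[0.015, 1.0, 0.0], [1.0, -0.015, 0.001], [0.001, 0.0, -1.0]]
ft_force: [0.3, 3.6, -2.0]
gripper_width: 0.112
```

Call:
send_rows(deltas=[[0.005, 0.0015, 0, 0, 0, 0, 0], [0.005, 0, 0, -0.001, 0, 0, 0], [0.005, 0, 0, -0.002, 0, 0, 0], [0.005, 0, 0, -0.002, 0, 0, 0], [0.005, 0, 0, 0, 0, 0, 0]])

```text
time_s: 7.82
tool_pos: [0.5117, 0.0354, 0.1703]
ee_rot: [[0.015, 1.0, 0.001], [1.0, -0.015, -0.0], [-0.0, 0.001, -1.0]]
ft_force: [0.3, -0.8, -3.4]
gripper_width: 0.108
```

Call:
send_rows(deltas=[[0.005, 0, 0, -0.006, 0, 0, 0], [0.005, 0, 0, -0.012, 0, 0, 0], [0.005, 0, 0, -0.012, 0, 0, 0], [0.005, 0, 0, -0.012, 0, 0, 0], [0.005, 0, 0, -0.012, 0, 0, 0], [0.005, 0, 0, -0.012, 0, 0, 0], [0.005, 0, 0, -0.012, 0, 0, 0], [0.005, 0, 0, -0.006, 0, 0, 0]])

```text
time_s: 8.48
tool_pos: [0.5119, 0.0354, 0.256]
ee_rot: [[0.015, 1.0, 0.002], [1.0, -0.015, -0.0], [-0.0, 0.002, -1.0]]
ft_force: [-1.0, 0.4, -3.0]
gripper_width: 0.106
```

```bash
python3 - <<'E'
from h import *
o=readout.get_obs(); print(np.round(o['tool_pos'],4),o['time_s'],o['ft_force'])
for n in ['wrist','side','top']: 
    c=snap(n,n+'5')
f=cv2.imread('pics/wrist5.png');cv2.imwrite('pics/w5c.png',cv2.resize(f[100:400,200:500],None,fx=2,fy=2,interpolation=cv2.INTER_CUBIC))
f=cv2.imread('pics/side5.png');cv2.imwrite('pics/s5c.png',cv2.resize(f[190:370,240:340],None,fx=3.3,fy=3.3,interpolation=cv2.INTER_CUBIC))
f=cv2.imread('pics/top5.png');cv2.imwrite('pics/t5c.png',cv2.resize(f[190:270,330:480],None,fx=5,fy=5,interpolation=cv2.INTER_CUBIC))
E
```

```text
[0.5119 0.0354 0.256 ] 8.4833 [-0.95305576  0.38257557 -2.98211807]
```

View pics/w5c.png

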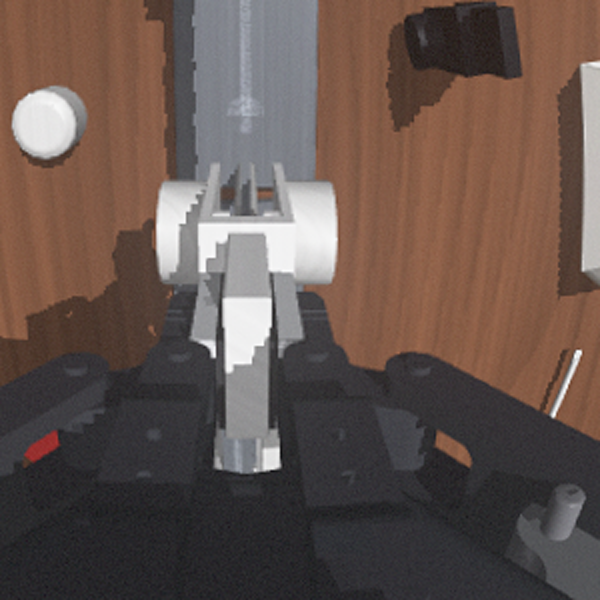

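View pics/s5c.png

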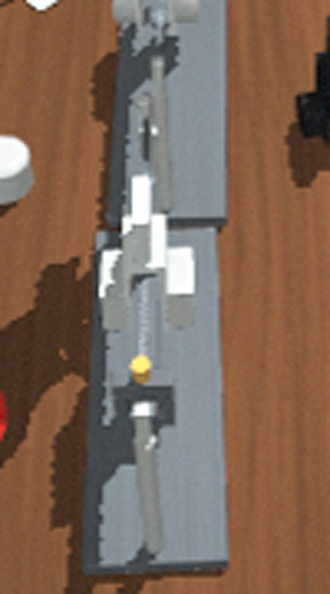

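View pics/t5c.png

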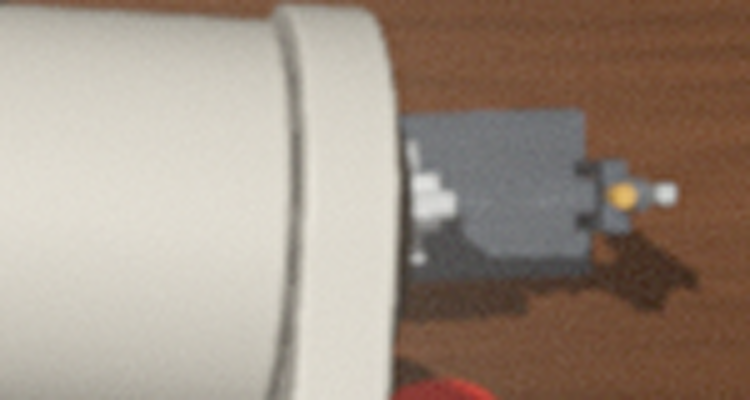

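```bash
python3 - <<'E'
from h import *
f=cv2.imread('pics/side5.png')
cv2.imwrite('pics/s5d.png',cv2.resize(f[200:235,265:305],None,fx=15,fy=15,interpolation=cv2.INTER_CUBIC))
cv2.imwrite('pics/s5e.png',cv2.resize(f[295:330,265:305],None,fx=15,fy=15,interpolation=cv2.INTER_CUBIC))
E
```

```text
(no output)
```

View pics/s5d.png

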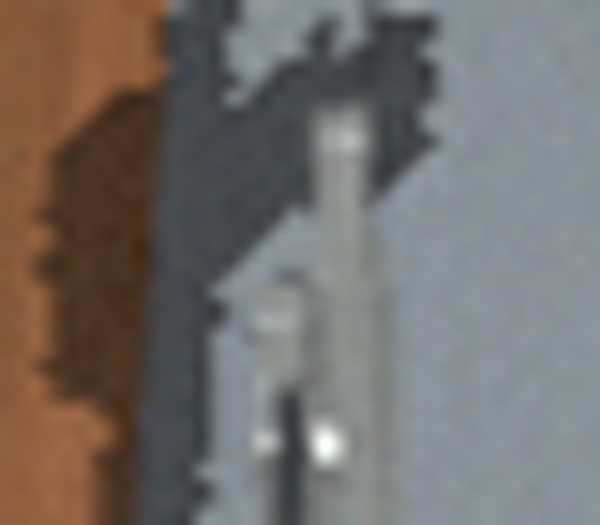

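View pics/s5e.png

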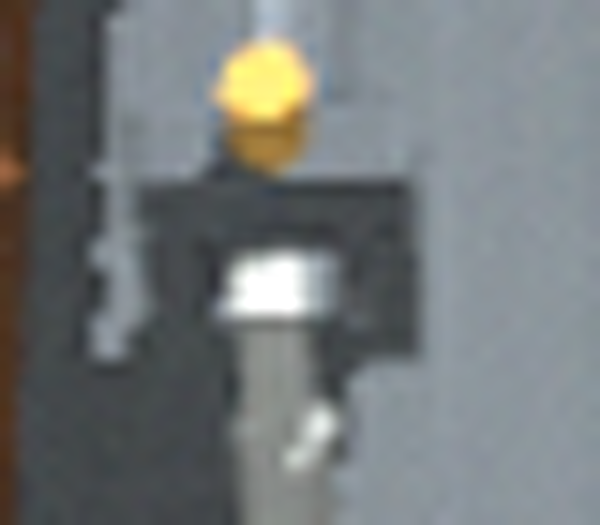

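```bash
python3 - <<'E'
from h import *
c=load('side5')
for uv in [(287.8,208.7),(283.5,221),(283.6,313.0)]: print(np.round(plane(c,*uv,.164),4))
E
```

```text
[0.5129 0.0098 0.164 ]
[ 0.5042 -0.0282  0.164 ]
[ 0.5103 -0.2588  0.164 ]
```

```bash
python3 - <<'E'
from h import *
def edge(tag,lo,hi,axis,rng,z=0.012):
    c=load(tag); f=c['frame'].astype(float); s=f[:,:,0]-f[:,:,2]  # wood reddish
    P=[]
    for a in range(lo,hi):
        line=s[rng[0]:rng[1],a] if axis=='c' else s[a,rng[0]:rng[1]]
        m=line<18
        i=np.where(m)[0]
        if len(i)<10: continue
        i0=i[0]; 
        t=(line[i0-1]-18)/(line[i0-1]-line[i0]+1e-9) if i0>0 else 0
        p=rng[0]+i0-1+t
        P.append(plane(c,a,p,z)[:2] if axis=='c' else plane(c,p,a,z)[:2])
    P=np.array(P); k=np.ones(len(P),bool)
    for _ in range(4):
        q=np.polyfit(P[k,1],P[k,0],1); r=P[:,0]-np.polyval(q,P[:,1]); k=abs(r)<max(2*np.median(abs(r[k])),.0005)
    print(tag,lo,hi,'dx/dy',q[0].round(4),k.sum(),r[k].std().round(5), 'x at y=-.15,.12',np.polyval(q,[-.15,.12]).round(4))
edge('top0',252,342,'c',(203,230)); edge('top0',354,443,'c',(203,230))
# right edge in side: scan from left reversed
c=load('side0'); c['frame']=c['frame']
def redge(lo,hi,rng):
    c=load('side5'); f=c['frame'].astype(float); s=f[:,:,0]-f[:,:,2]; P=[]
    for a in range(lo,hi):
        l=s[a,rng[0]:rng[1]]; i=np.where(l<18)[0]
        if len(i)<3: continue
        i=i[-1]; t=(18-l[i])/(l[i+1]-l[i]) if i+1<len(l) else 0
        P.append(plane(c,rng[0]+i+t,a,.012)[:2])
    P=np.array(P);k=np.ones(len(P),bool)
    for _ in range(4):
        q=np.polyfit(P[k,1],P[k,0],1); r=P[:,0]-np.polyval(q,P[:,1]); k=abs(r)<max(2*np.median(abs(r[k])),.0005)
    print('side',lo,hi,q[0].round(4),k.sum(),np.polyval(q,[-.15,.12]).round(4))
redge(205,250,(295,330)); redge(268,355,(295,330))
E
```

```text
top0 252 342 dx/dy 0.0139 83 0.0002 x at y=-.15,.12 [0.554  0.5578]
top0 354 443 dx/dy -0.0167 81 0.00024 x at y=-.15,.12 [0.5508 0.5463]
side 205 250 0.0109 45 [0.5546 0.5575]
side 268 355 -0.0175 87 [0.5506 0.5459]
```

Call:
send_rows(deltas=[[0.005, 0, 0, 0, 0, 0, -1.8], [0.005, -0.01, -0.001, 0, 0, 0, 0], [0.005, -0.016, -0.0015, 0, 0, 0, 0], [0.005, -0.018, -0.0017, 0, 0, 0, 0], [0.005, -0.018, -0.0018, 0, 0, 0, 0], [0.005, -0.016, -0.0015, 0, 0, 0, 0], [0.005, -0.01, -0.001, 0, 0, 0, 0], [0.005, 0, 0, 0, 0, 0, 0]])

```text
time_s: 9.3
tool_pos: [0.5041, -0.0545, 0.2532]
ee_rot: [[-0.014, 1.0, -0.001], [1.0, 0.014, -0.0], [-0.0, -0.001, -1.0]]
ft_force: [0.4, 0.5, -4.2]
gripper_width: 0.108
```

```bash
python3 - <<'E'
from h import *
o=readout.get_obs(); print(np.round(o['tool_pos'],4),np.round(o['ee_rot'],4).tolist(),o['time_s'],o['ft_force'])
for n in ['wrist','side']: 
    c=snap(n,n+'6')
f=cv2.imread('pics/wrist6.png');cv2.imwrite('pics/w6c.png',cv2.resize(f[130:270,270:380],None,fx=4.2,fy=4.2,interpolation=cv2.INTER_CUBIC))
f=cv2.imread('pics/side6.png');cv2.imwrite('pics/s6c.png',cv2.resize(f[170:330,230:360],None,fx=3.7,fy=3.7,interpolation=cv2.INTER_CUBIC))
E
```

```text
[ 0.5041 -0.0545  0.2532] [[-0.0137, 0.9999, -0.001], [0.9999, 0.0137, -0.0004], [-0.0003, -0.001, -1.0]] 9.3 [ 0.41192464  0.49509686 -4.18552582]
```

View pics/w6c.png

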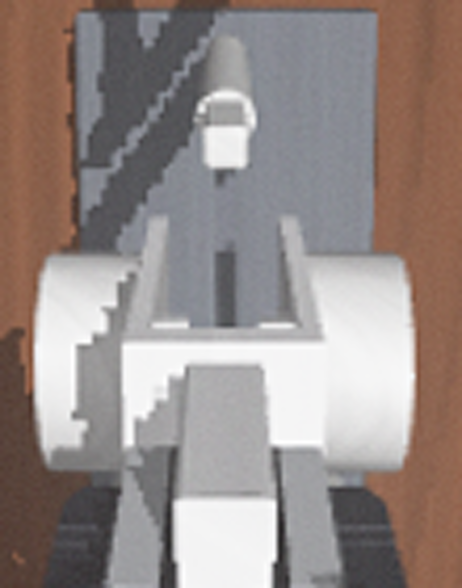

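View pics/s6c.png

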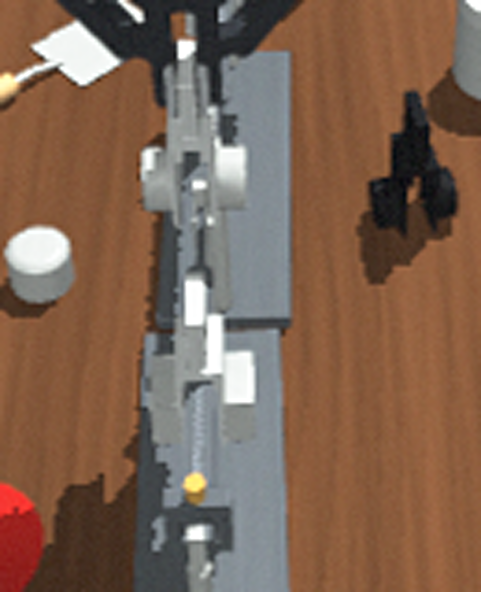

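```bash
python3 - <<'E'
from h import *
c=load('wrist6'); o=readout.get_obs(); T=o['tool_pos'];R=o['ee_rot'];print(np.round(T,4),R[:2,0])
f=lambda u,v,z: plane(c,270+u/4.2,130+v/4.2,z,True)
p=f(226,145,.164); print('stop',p, 'far edge',f(226,124,.164),'near',f(226,167,.164))
r=f(224,340,T[2]-.014+.006); print('roof rear edge mid (origin+20mm y)',r)
w=f(225.5,300,.150); print('web',w)
E
```

```text
[ 0.5043 -0.0528  0.2535] [-0.01484006  0.99988983]
stop [ 0.50445971 -0.02519294  0.164     ] far edge [ 0.50440918 -0.0213317   0.164     ] near [ 0.50451307 -0.029263    0.164     ]
roof rear edge mid (origin+20mm y) [ 0.50406449 -0.03425339  0.24545864]
web [ 0.50485252 -0.05893854  0.15      ]
```

Call:
send_rows(deltas=[[0.005, 0.001, 0.0006, 0, 0, 0, -0.1], [0.005, 0, 0, 0.008, 0, 0, 0], [0.005, 0, 0, 0.012, 0, 0, 0], [0.005, 0, 0, 0.012, 0, 0, 0], [0.005, 0, 0, 0.012, 0, 0, 0], [0.005, 0, 0, 0.012, 0, 0, 0], [0.005, 0, 0, 0.006, 0, 0, 0], [0.005, 0, 0, 0, 0, 0, 0]])

```text
time_s: 10.07
tool_pos: [0.5044, -0.0515, 0.1899]
ee_rot: [[-0.018, 1.0, -0.003], [1.0, 0.018, 0.001], [0.001, -0.003, -1.0]]
ft_force: [-0.4, 0.9, -3.8]
gripper_width: 0.107
```

```bash
python3 - <<'E'
from h import *
c=snap('wrist','w7'); o=readout.get_obs(); print(np.round(o['tool_pos'],4),np.round(o['ee_rot'],4).tolist(),o['time_s'],o['ft_force'])
f=cv2.imread('pics/w7.png');cv2.imwrite('pics/w7c.png',cv2.resize(f[130:270,270:380],None,fx=4.2,fy=4.2,interpolation=cv2.INTER_CUBIC))
E
```

```text
[ 0.5048 -0.0516  0.1911] [[-0.0177, 0.9998, -0.0013], [0.9998, 0.0177, 0.0002], [0.0002, -0.0013, -1.0]] 10.1167 [ 1.34718271 -0.79809501 -2.67971569]
```

View pics/w7c.png

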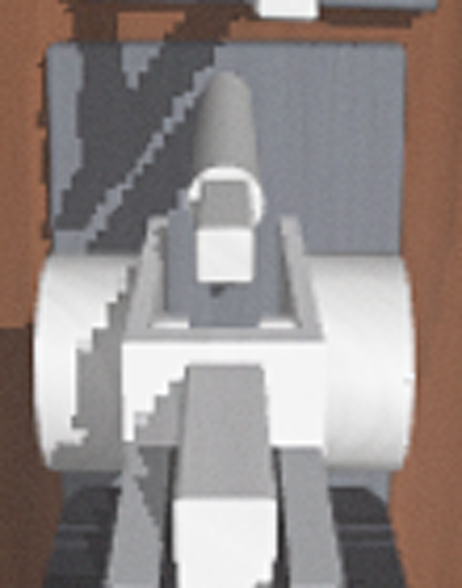

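Call:
send_rows(deltas=[[0.005, 0, 0, 0.005, 0, 0, 0], [0.005, 0, 0, 0.005, 0, 0, 0], [0.005, 0, 0, 0.003, 0, 0, 0], [0.005, 0, 0, 0.002, 0, 0, 0], [0.005, 0, 0, 0, 0, 0, 0]])

```text
time_s: 10.53
tool_pos: [0.5049, -0.0517, 0.1764]
ee_rot: [[-0.018, 1.0, -0.001], [1.0, 0.018, -0.0], [-0.0, -0.001, -1.0]]
ft_force: [-1.1, 0.4, -4.0]
gripper_width: 0.111
```

Call:
send_rows(deltas=[[0.005, 0, 0, 0.002, 0, 0, 0], [0.005, 0, 0, 0.002, 0, 0, 0], [0.005, 0, 0, 0.002, 0, 0, 0], [0.005, 0, 0, 0, 0, 0, 0]])

```text
time_s: 10.87
tool_pos: [0.5049, -0.0516, 0.1704]
ee_rot: [[-0.018, 1.0, -0.001], [1.0, 0.018, 0.0], [0.0, -0.001, -1.0]]
ft_force: [-0.5, 0.1, -3.3]
gripper_width: 0.108
```

Call:
send_rows(deltas=[[0.005, 0, 0, 0.002, 0, 0, 0], [0.005, 0, 0, 0.002, 0, 0, 0], [0.005, 0, 0, 0.001, 0, 0, 0], [0.005, 0, 0, 0.0005, 0, 0, 0], [0.005, 0, 0, 0, 0, 0, 0]])

```text
time_s: 11.28
tool_pos: [0.505, -0.0517, 0.1652]
ee_rot: [[-0.018, 1.0, -0.0], [1.0, 0.018, -0.0], [-0.0, -0.0, -1.0]]
ft_force: [0.1, -0.6, -2.9]
gripper_width: 0.111
```

Call:
send_rows(deltas=[[0.005, 0, 0, 0.0005, 0, 0, 0], [0.005, 0, 0, 0.0005, 0, 0, 0], [0.005, 0, 0, 0, 0, 0, 0]])

```text
time_s: 11.53
tool_pos: [0.505, -0.0517, 0.1642]
ee_rot: [[-0.018, 1.0, -0.0], [1.0, 0.018, -0.0], [-0.0, -0.0, -1.0]]
ft_force: [-0.3, 0.2, -4.4]
gripper_width: 0.107
```

Call:
send_rows(deltas=[[0.005, 0, 0, 0.0005, 0, 0, 0], [0.005, 0, 0, 0.0003, 0, 0, 0], [0.005, 0, 0, 0, 0, 0, 0]])

```text
time_s: 11.78
tool_pos: [0.5051, -0.0517, 0.1639]
ee_rot: [[-0.018, 1.0, 0.0], [1.0, 0.018, -0.0], [-0.0, 0.0, -1.0]]
ft_force: [-1.9, 1.2, 3.5]
gripper_width: 0.112
```

Call:
send_rows(deltas=[[0.005, 0, 0, 0.0003, 0, 0, 0], [0.005, 0, 0, 0, 0, 0, 0]])

```text
time_s: 11.95
tool_pos: [0.5052, -0.0517, 0.1639]
ee_rot: [[-0.018, 1.0, 0.001], [1.0, 0.018, -0.0], [-0.0, 0.001, -1.0]]
ft_force: [-4.4, 1.5, 9.0]
gripper_width: 0.105
```

Call:
send_rows(deltas=[[0.005, 0, 0, -0.0005, 0, 0, 0], [0.005, 0, 0, -0.0005, 0, 0, 0], [0.005, 0, 0, 0, 0, 0, 0]])

```text
time_s: 12.2
tool_pos: [0.505, -0.0517, 0.1641]
ee_rot: [[-0.018, 1.0, -0.0], [1.0, 0.018, -0.0], [-0.0, -0.0, -1.0]]
ft_force: [-0.3, 0.2, -3.8]
gripper_width: 0.109
```

```bash
python3 - <<'E'
from h import *
c=load('side5'); print('side near edge',plane(c,283,295+180/15,.162))
t=load('top5'); print('top block edges',plane(t,450,229,.162),plane(t,455.6,229,.162))
t=load('top0'); print('hung tab',plane(t,345+370/6.24,231,.196),plane(t,345+475/6.24,231,.196))
o=readout.get_obs(); print(np.round(o['tool_pos'],4),o['ft_force'],o['wrist_torque'])
E
```

```text
side near edge [ 0.50872354 -0.24491692  0.162     ]
top block edges [ 0.507515   -0.23386695  0.162     ] [ 0.50727682 -0.24675057  0.162     ]
hung tab [ 0.50548845 -0.12145317  0.196     ] [ 0.5048003  -0.15873487  0.196     ]
[ 0.505  -0.0517  0.1641] [-0.27357725  0.20755431 -3.7596087 ] [-0.01000624 -0.00794924  0.04145267]
```

Call:
send_rows(deltas=[[0.005, -0.003, 0, 0, 0, 0, 0], [0.005, -0.005, 0, 0, 0, 0, 0], [0.005, -0.005, 0, 0, 0, 0, 0], [0.005, -0.004, 0, 0, 0, 0, 0], [0.005, -0.003, 0, 0, 0, 0, 0], [0.005, 0, 0, 0, 0, 0, 0]])

```text
time_s: 12.7
tool_pos: [0.5054, -0.0724, 0.1641]
ee_rot: [[-0.017, 1.0, -0.0], [1.0, 0.017, -0.0], [-0.0, -0.0, -1.0]]
ft_force: [-0.5, 0.7, -2.9]
gripper_width: 0.108
```

Call:
send_rows(deltas=[[0.005, -0.004, 0, 0, 0, 0, 0], [0.005, -0.006, 0, 0, 0, 0, 0], [0.005, -0.004, 0, 0, 0, 0, 0], [0.005, -0.002, 0, 0, 0, 0, 0], [0.005, 0, 0, 0, 0, 0, 0]])

```text
time_s: 13.12
tool_pos: [0.5057, -0.0882, 0.1642]
ee_rot: [[-0.017, 1.0, -0.0], [1.0, 0.017, -0.0], [-0.0, -0.0, -1.0]]
ft_force: [-0.6, 1.2, -3.4]
gripper_width: 0.108
```

Call:
send_rows(deltas=[[0.005, -0.0015, 0, 0, 0, 0, 0], [0.005, -0.0015, 0, 0, 0, 0, 0], [0.005, -0.0015, 0, 0, 0, 0, 0], [0.005, -0.0015, 0, 0, 0, 0, 0], [0.005, -0.0015, 0, 0, 0, 0, 0], [0.005, -0.0015, 0, 0, 0, 0, 0], [0.005, -0.0015, 0, 0, 0, 0, 0], [0.005, -0.0015, 0, 0, 0, 0, 0]])

```text
time_s: 13.78
tool_pos: [0.5059, -0.0997, 0.1642]
ee_rot: [[-0.018, 1.0, -0.0], [1.0, 0.018, 0.0], [0.0, -0.0, -1.0]]
ft_force: [-0.6, 2.2, -3.0]
gripper_width: 0.108
```

Call:
send_rows(deltas=[[0.005, -0.0015, 0, 0, 0, 0, 0], [0.005, -0.002, 0, 0, 0, 0, 0], [0.005, -0.0025, 0, 0, 0, 0, 0], [0.005, -0.003, 0, 0, 0, 0, 0], [0.005, -0.003, 0, 0, 0, 0, 0], [0.005, -0.003, 0, 0, 0, 0, 0], [0.005, -0.003, 0, 0, 0, 0, 0], [0.005, -0.003, 0, 0, 0, 0, 0]])

```text
time_s: 14.45
tool_pos: [0.5063, -0.121, 0.1642]
ee_rot: [[-0.018, 1.0, -0.0], [1.0, 0.018, -0.0], [-0.0, -0.0, -1.0]]
ft_force: [-0.1, 3.3, -2.3]
gripper_width: 0.109
```

Call:
send_rows(deltas=[[0.005, -0.003, 0, 0, 0, 0, 0], [0.005, -0.003, 0, 0, 0, 0, 0], [0.005, -0.003, 0, 0, 0, 0, 0], [0.005, -0.003, 0, 0, 0, 0, 0], [0.005, -0.003, 0, 0, 0, 0, 0], [0.005, -0.003, 0, 0, 0, 0, 0], [0.005, -0.002, 0, 0, 0, 0, 0], [0.005, -0.001, 0, 0, 0, 0, 0]])

```text
time_s: 15.12
tool_pos: [0.5066, -0.1419, 0.1642]
ee_rot: [[-0.018, 1.0, -0.0], [1.0, 0.018, -0.0], [-0.0, -0.0, -1.0]]
ft_force: [-0.3, 3.3, -2.5]
gripper_width: 0.108
```

```bash
python3 - <<'E'
from h import *
o=readout.get_obs(); print(np.round(o['tool_pos'],4),o['ft_force'],o['wrist_torque'])
for n in ['wrist','side']: snap(n,n+'8')
f=cv2.imread('pics/side8.png');cv2.imwrite('pics/s8c.png',cv2.resize(f[190:370,220:360],None,fx=3.3,fy=3.3,interpolation=cv2.INTER_CUBIC))
f=cv2.imread('pics/wrist8.png');cv2.imwrite('pics/w8c.png',cv2.resize(f[130:300,250:400],None,fx=3.5,fy=3.5,interpolation=cv2.INTER_CUBIC))
E
```

```text
[ 0.5066 -0.1419  0.1642] [-0.27304217  3.32054771 -2.5355218 ] [ 0.57855922 -0.01846777  0.00149507]
```

View pics/s8c.png

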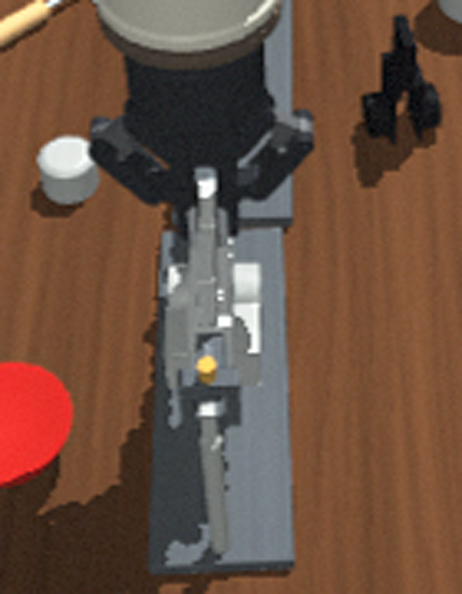

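View pics/w8c.png

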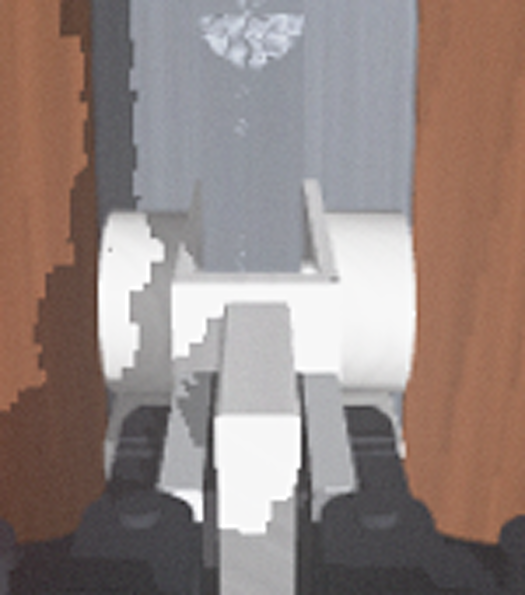

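Call:
send_rows(deltas=[[0.005, -0.0015, 0, 0, 0, 0, 0], [0.005, -0.002, 0, 0, 0, 0, 0], [0.005, -0.002, 0, 0, 0, 0, 0], [0.005, -0.002, 0, 0, 0, 0, 0], [0.005, -0.002, 0, 0, 0, 0, 0], [0.005, -0.0015, 0, 0, 0, 0, 0], [0.005, -0.001, 0, 0, 0, 0, 0]])

```text
time_s: 15.8
tool_pos: [0.5069, -0.1539, 0.1642]
ee_rot: [[-0.018, 1.0, -0.0], [1.0, 0.018, -0.0], [-0.0, -0.0, -1.0]]
ft_force: [-0.9, 2.0, -2.9]
gripper_width: 0.113
```

Call:
send_rows(deltas=[[0.005, -0.0015, 0, 0, 0, 0, 0], [0.005, -0.0015, 0, 0, 0, 0, 0], [0.005, -0.0015, 0, 0, 0, 0, 0], [0.005, -0.0015, 0, 0, 0, 0, 0], [0.005, -0.001, 0, 0, 0, 0, 0], [0.005, -0.001, 0, 0, 0, 0, 0]])

```text
time_s: 16.3
tool_pos: [0.507, -0.1618, 0.1642]
ee_rot: [[-0.018, 1.0, -0.0], [1.0, 0.018, -0.0], [-0.0, -0.0, -1.0]]
ft_force: [0.0, 1.7, -3.1]
gripper_width: 0.105
```

Now feeling for the row stop in small steps.

Call:
send_rows(deltas=[[0.005, -0.001, 0, 0, 0, 0, 0], [0.005, -0.001, 0, 0, 0, 0, 0], [0.005, -0.001, 0, 0, 0, 0, 0], [0.005, -0.001, 0, 0, 0, 0, 0]])

```text
time_s: 16.63
tool_pos: [0.5071, -0.1657, 0.1642]
ee_rot: [[-0.018, 1.0, -0.0], [1.0, 0.018, -0.0], [-0.0, -0.0, -1.0]]
ft_force: [-0.5, 1.9, -3.1]
gripper_width: 0.108
```

Call:
send_rows(deltas=[[0.005, -0.0007, 0, 0, 0, 0, 0], [0.005, -0.0007, 0, 0, 0, 0, 0]])

```text
time_s: 16.8
tool_pos: [0.5071, -0.1671, 0.1642]
ee_rot: [[-0.018, 1.0, -0.0], [1.0, 0.018, -0.0], [-0.0, -0.0, -1.0]]
ft_force: [0.1, 1.9, -4.0]
gripper_width: 0.111
```

Call:
send_rows(deltas=[[0.005, -0.0006, 0, 0, 0, 0, 0], [0.005, -0.0006, 0, 0, 0, 0, 0]])

```text
time_s: 16.97
tool_pos: [0.5071, -0.1683, 0.1642]
ee_rot: [[-0.018, 1.0, -0.0], [1.0, 0.018, -0.0], [-0.0, -0.0, -1.0]]
ft_force: [-0.9, 1.6, -4.6]
gripper_width: 0.106
```

Call:
send_rows(deltas=[[0.005, -0.0006, 0, 0, 0, 0, 0], [0.005, -0.0006, 0, 0, 0, 0, 0]])

```text
time_s: 17.13
tool_pos: [0.5071, -0.1695, 0.1642]
ee_rot: [[-0.018, 1.0, -0.0], [1.0, 0.018, -0.0], [-0.0, -0.0, -1.0]]
ft_force: [-0.2, 1.6, -4.1]
gripper_width: 0.106
```

Call:
send_rows(deltas=[[0.005, -0.0006, 0, 0, 0, 0, 0], [0.005, -0.0006, 0, 0, 0, 0, 0]])

```text
time_s: 17.3
tool_pos: [0.5071, -0.1707, 0.1642]
ee_rot: [[-0.018, 1.0, -0.0], [1.0, 0.018, -0.0], [-0.0, -0.0, -1.0]]
ft_force: [0.0, 1.4, -4.7]
gripper_width: 0.105
```

Call:
send_rows(deltas=[[0.005, -0.0006, 0, 0, 0, 0, 0], [0.005, -0.0005, 0, 0, 0, 0, 0]])

```text
time_s: 17.47
tool_pos: [0.5072, -0.1718, 0.1642]
ee_rot: [[-0.018, 1.0, -0.0], [1.0, 0.018, -0.0], [-0.0, -0.0, -1.0]]
ft_force: [-0.1, 1.6, -4.0]
gripper_width: 0.103
```

Call:
send_rows(deltas=[[0.005, -0.0006, 0, 0, 0, 0, 0], [0.005, -0.0005, 0, 0, 0, 0, 0]])

```text
time_s: 17.63
tool_pos: [0.5072, -0.1729, 0.1642]
ee_rot: [[-0.018, 1.0, -0.0], [1.0, 0.018, -0.0], [-0.0, -0.0, -1.0]]
ft_force: [0.3, 2.5, -4.6]
gripper_width: 0.106
```

Call:
send_rows(deltas=[[0.005, -0.0005, 0, 0, 0, 0, 0], [0.005, -0.0005, 0, 0, 0, 0, 0]])

```text
time_s: 17.8
tool_pos: [0.5072, -0.1736, 0.1643]
ee_rot: [[-0.018, 1.0, -0.0], [1.0, 0.018, 0.0], [0.0, -0.0, -1.0]]
ft_force: [-0.3, 7.2, -2.2]
gripper_width: 0.103
```

Call:
send_rows(deltas=[[0.005, -0.0002, 0, 0, 0, 0, 0], [0.005, 0, 0, 0, 0, 0, 0]])

```text
time_s: 17.97
tool_pos: [0.5072, -0.1736, 0.1643]
ee_rot: [[-0.018, 1.0, -0.0], [1.0, 0.018, 0.001], [0.001, -0.0, -1.0]]
ft_force: [-0.1, 6.3, -2.5]
gripper_width: 0.106
```

Call:
send_rows(deltas=[[0.005, -0.0003, 0, 0, 0, 0, 0], [0.005, 0, 0, 0, 0, 0, 0], [0.005, 0, 0, 0, 0, 0, 0]])

```text
time_s: 18.22
tool_pos: [0.5072, -0.1737, 0.1643]
ee_rot: [[-0.018, 1.0, -0.0], [1.0, 0.018, 0.001], [0.001, -0.0, -1.0]]
ft_force: [-0.6, 8.5, -1.6]
gripper_width: 0.109
```

Call:
send_rows(deltas=[[0.005, -0.0003, 0, 0, 0, 0, 0], [0.005, 0, 0, 0, 0, 0, 0], [0.005, 0, 0, 0, 0, 0, 0], [0.005, 0, 0, 0, 0, 0, 0], [0.005, 0, 0, 0, 0, 0, 0], [0.005, 0, 0, 0, 0, 0, 0], [0.005, 0, 0, 0, 0, 0, 0]])

```text
time_s: 18.8
tool_pos: [0.5072, -0.1737, 0.1643]
ee_rot: [[-0.018, 1.0, -0.0], [1.0, 0.018, 0.002], [0.002, -0.0, -1.0]]
ft_force: [-1.6, 11.2, -0.4]
gripper_width: 0.105
```

Call:
send_rows(deltas=[[0.005, 0.0003, 0, 0.0002, 0, 0, 0], [0.005, 0.0003, 0, 0.0002, 0, 0, 0], [0.005, 0, 0, 0, 0, 0, 0]])

```text
time_s: 19.05
tool_pos: [0.5073, -0.1736, 0.1641]
ee_rot: [[-0.018, 1.0, 0.0], [1.0, 0.018, 0.001], [0.001, 0.0, -1.0]]
ft_force: [-0.7, 6.3, 0.2]
gripper_width: 0.106
```

Call:
send_rows(deltas=[[0.005, 0, 0, 0.0002, 0, 0, 0], [0.005, 0.0002, 0, 0, 0, 0, 0], [0.005, 0, 0, 0, 0, 0, 0]])

```text
time_s: 19.3
tool_pos: [0.5073, -0.1736, 0.164]
ee_rot: [[-0.018, 1.0, 0.0], [1.0, 0.018, 0.0], [0.0, 0.0, -1.0]]
ft_force: [-0.7, 5.8, 0.7]
gripper_width: 0.105
```

Call:
send_rows(deltas=[[0.014, 0, 0, 0, 0, 0, 0], [0.02, 0, 0, 0, 0, 0, 0], [0.03, 0, 0, 0, 0, 0, 0], [0.04, 0, 0, 0, 0, 0, 0], [0.04, 0, 0, 0, 0, 0, 0]])

```text
time_s: 19.72
tool_pos: [0.5073, -0.174, 0.1637]
ee_rot: [[-0.018, 1.0, 0.0], [1.0, 0.018, -0.0], [-0.0, 0.0, -1.0]]
ft_force: [-0.3, 0.5, -1.0]
gripper_width: 0.47
```

```bash
python3 - <<'E'
from h import *
o=readout.get_obs(); print(np.round(o['tool_pos'],4),o['ft_force'],o['gripper_width'])
for n in ['wrist','side']: snap(n,n+'9')
f=cv2.imread('pics/side9.png');cv2.imwrite('pics/s9c.png',cv2.resize(f[210:350,220:340],None,fx=4.2,fy=4.2,interpolation=cv2.INTER_CUBIC))
f=cv2.imread('pics/wrist9.png');cv2.imwrite('pics/w9c.png',cv2.resize(f[130:300,250:400],None,fx=3.5,fy=3.5,interpolation=cv2.INTER_CUBIC))
E
```

```text
[ 0.5073 -0.174   0.1637] [-0.30896842  0.53660123 -1.03976883] 0.4704371758324232
```

View pics/s9c.png

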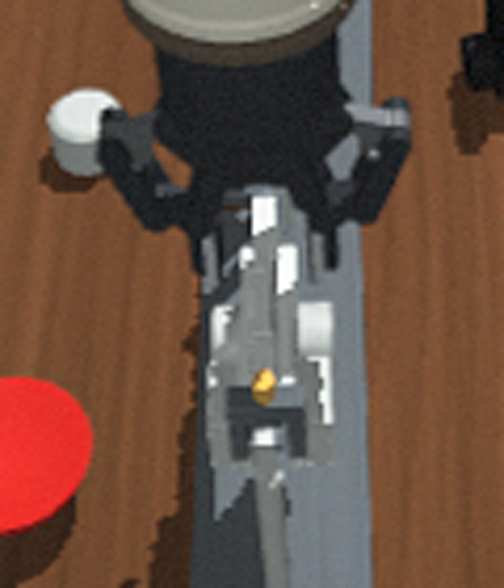

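View pics/w9c.png

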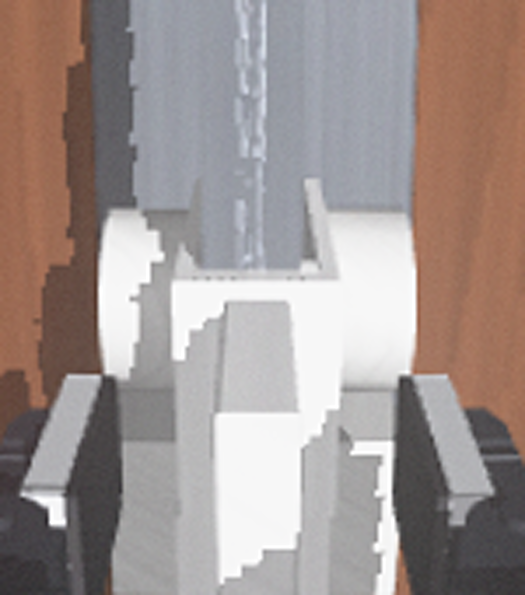

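Call:
send_rows(deltas=[[0.04, 0, 0, -0.01, 0, 0, 0], [0.04, 0, 0, -0.02, 0, 0, 0], [0.04, 0, 0, -0.03, 0, 0, 0], [0.04, 0, 0, -0.03, 0, 0, 0], [0.04, 0, 0, -0.03, 0, 0, 0], [0.04, 0, 0, -0.03, 0, 0, 0], [0.04, 0, 0, 0, 0, 0, 0]])

```text
time_s: 20.4
tool_pos: [0.5081, -0.1743, 0.3204]
ee_rot: [[-0.018, 1.0, 0.007], [1.0, 0.018, -0.004], [-0.004, 0.007, -1.0]]
ft_force: [-0.0, -0.1, 1.4]
gripper_width: 0.472
```

Call:
send_rows(deltas=[[0.04, 0.03, 0, 0, 0, 0, 0], [0.04, 0.03, 0, 0, 0, 0, 0], [0.04, 0.03, 0, 0, 0, 0, 0], [0.04, 0.03, 0, 0, 0, 0, 0], [0.04, 0.03, 0, 0, 0, 0, 0], [0.04, 0.03, 0, 0, 0, 0, 0], [0.04, 0, 0, 0, 0, 0, 0]])

```text
time_s: 20.98
tool_pos: [0.5036, 0.0102, 0.3145]
ee_rot: [[-0.021, 1.0, 0.001], [1.0, 0.021, 0.001], [0.001, 0.001, -1.0]]
ft_force: [-0.4, -0.6, 0.1]
gripper_width: 0.467
```

```bash
python3 - <<'E'
from h import *
o=readout.get_obs(); print(np.round(o['tool_pos'],4),o['ft_force'],o['time_s'])
for n in ['top','side']: snap(n,n+'10')
f=cv2.imread('pics/side10.png');cv2.imwrite('pics/s10c.png',cv2.resize(f[210:350,220:340],None,fx=4.2,fy=4.2,interpolation=cv2.INTER_CUBIC))
f=cv2.imread('pics/top10.png');cv2.imwrite('pics/t10c.png',cv2.resize(f[190:270,390:480],None,fx=7,fy=7,interpolation=cv2.INTER_CUBIC))
E
```

```text
[0.5036 0.0102 0.3145] [-0.39455832 -0.61197271  0.12060134] 20.9833
```

View pics/s10c.png

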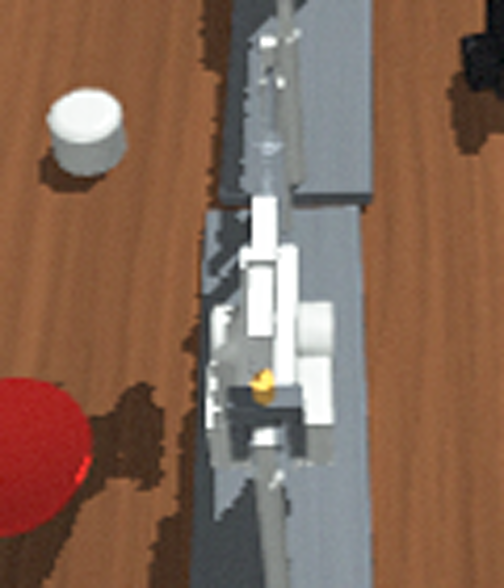

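View pics/t10c.png

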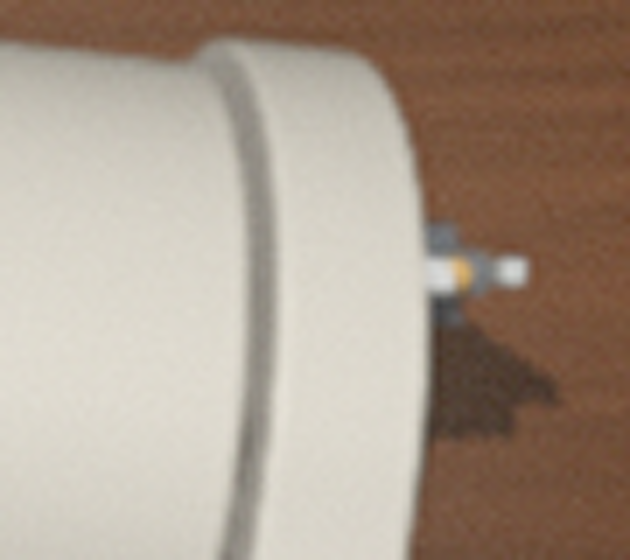

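View pics/top10.png

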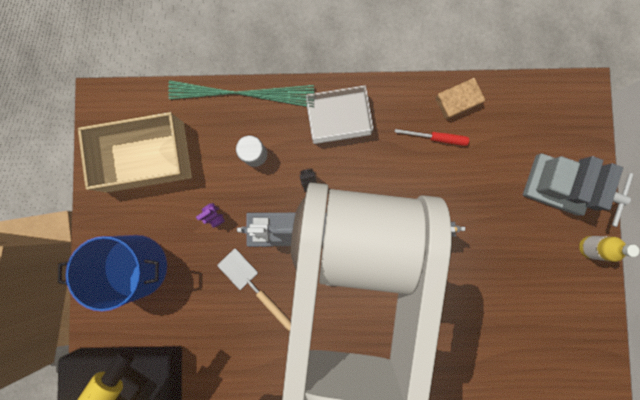

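```bash
python3 - <<'E'
from h import *
c=snap('wrist','w11'); d=load('side10')
for P in [(.5071,-.174,.196),(.5078,-.214,.196)]:
    for dy in (-.018,.018): print(proj(d,np.array(P)+[0,dy,0]))
f=cv2.imread('pics/side10.png')[250:300,265:305]; cv2.imwrite('pics/s10d.png',cv2.resize(f,None,fx=12,fy=12,interpolation=cv2.INTER_CUBIC))
E
```

```text
[281.8493699  272.38605609]
[282.37633376 257.32551839]
[281.61238898 290.2645983 ]
[282.16538188 274.10858892]
```

View pics/s10d.png

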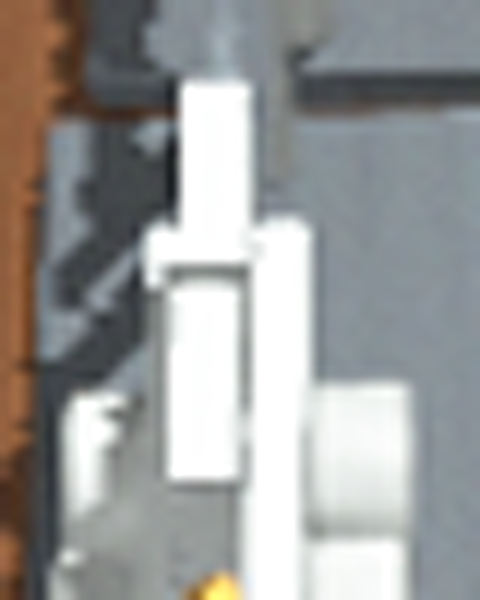

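```bash
python3 -c "
from h import *
print(bot.close_job()); print(readout.get_obs()['time_s'])"
```

```text
the job is handed in; nothing more can be done
None
the job is handed in; nothing more can be done
```

I moved the round-base carrier to the packing rail, pressed the row tight against the row stop, let go, and handed the job in. It took about 21 s of the 72 s allowed.

- **Moves:** I slid the carrier to the drying rail's exit stop (felt at 3.6 N), lifted it out about 90 mm and lowered it into the packing slot. It rested there with about 12 N on the rail. It then pushed the hung carrier (about 2–3 N of friction) until I felt the row stop, about 189 mm along to the hung carrier's origin.
- **Pressing:** the press built up to a reading of 11 N and I held it for about half a second. I eased it to about 6 N before letting go and raising the arm clear.
- **Forces:** the largest wrist forces I read were 11 N along the rail and 9 N downward. I read forces only at the end of each move, so short peaks in between were not seen.
- **Final pictures:**
  - The tab ends in the side view lie within 1 pixel of where two carriers 40 mm apart would put them.
  - The waiting carrier, tub and turned base look unmoved; I did not measure this.
  - In the last top view the arm hid most of the packing rail and the poppy, so the final row was checked from the side view only.
- **Disagreement:** the cameras disagreed by 2–5 mm on where the stops are, and by about 11 mm on the row stop. I used the wrist camera and edge fits for the stops and the top view for the row stop. Contact confirmed the exit-stop and row-stop positions within about 1 mm.

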